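# Set up the picture plate in the camera foot and lock it

## Robot

A 7-joint arm with a two-finger parallel gripper is mounted at the origin on the work surface. World frame = base frame: x ahead of the robot, y to its left, z up, the work surface at z = 0. Lengths are in m, angles in rad, forces in N, time in s.
With the tool pointing down it reaches from about 0.4 to 0.9 m from the base axis. Payload 5.6 kg.
Tool frame: the origin (TCP) lies midway between the tips of the shut fingers; the grasp point (between the pads) lies 19 mm behind it; z points along the fingers, y is the line along which they close (so a half turn about z gives the same grasp; the last joint's range is limited). The gripper opens to 92 mm and grips with 3 to 60 N. Pads are 20 mm wide; open, the fingers measure 128 mm over their backs; the gripper's body (75 mm by 189 mm) begins 69 mm behind the grasp point.
Start: joints at [-1.384, 0.468, -0.012, 1.603, 0.006, 1.071, -0.056], TCP at [0.148, 0.633, 0.215] pointing down, gripper open.
Joint ranges: [-2.53, 2.53], [-0.31, 2.02], [-1.57, 1.55], [0.28, 2.44], [-1.29, 4.43], [0.15, 1.84], [-2.92, 2.92]. Speed limits (rad/s): [2.57, 2.57, 3.14, 3.14, 3.14, 3.14, 3.14].

## Interface

Orientations are given as a 3x3 rotation matrix whose columns are the frame's x, y, z axes.
In Python, from station import env, effector, solver, viewer, workorder, search_frame, tip_of gives the robot as it stands. Calls block until the motion is done:
- env.reach(position, orientation): joint-space move of the TCP to a pose.
- env.movel(position, frame=None, rate=0.15): straight line of the TCP; frame=None keeps the orientation; rate is the mean speed in m/s.
- env.goto_joints(angles): joint-space move.
- effector.release() and effector.grasp(squeeze=None): open the fingers fully, or close them until they stop; squeeze is the grip in N (None keeps the last).
- env.pause(seconds).
- solver.inverse_kinematics(position, orientation): joint angles nearest the present ones, or None.
- env.sense(): the state.
- viewer.read_camera(name): name is "side" or "top"; returns (picture, depth): 400x640x3 uint8, red, green, blue; 400x640 float32, m along the optical axis (not along the pixel's ray), 0 where there is no reading.
- viewer.camera_info(name): a dict with "intrinsics" (3x3 intrinsics, pixels), "eye" and "rotation" of the camera in the world. Camera axes: x right, y up, looking along -z (the intrinsics and any distortion apply to the point x, -y, -z); pixel columns grow to the right and rows downward; lengths in m; the calibration is good to about 2 mm. A picture is of the moment at which its call begins. camera_info takes no time and is no camera call.
A pose or a line that the arm cannot do raises env.PlanningError and nothing moves.
- workorder.finish_job(): hands the job in; it is judged then, once.
Trained networks look in the newest picture that a camera, given by its name, has taken for a name from the list of things; names that differ only in an ending like _2 or _b are one class to them, and where a whole thing is asked for, a point or a joint stands for the part that bears it (a point fixed in the world has none). Each returns a list of dicts, best first, with "score" (0 to 1); they miss things now and then, are a little off and sometimes report something else, mostly with a low value. They report only what shows in the picture. A call takes as long as a camera call.
- search_frame(camera, name): "at" ([x, y, z] in m, in world coordinates, good to about 4 mm: the middle of the surface that is visible of it).
- tip_of(camera, name): "at" ([x, y, z] in m, in world coordinates, good to about 4 mm: a listed point, or the origin of a listed thing).
The state is a dict: "t": time; "joint_positions": joint angles; "joint_velocities": joint speeds; "tau": joint torques, N m; "ee_pos": TCP position; "tcp_rot": TCP orientation; "wrist_force": force on the tool from outside, world axes, zero at the start; "moment": the same for the moment, N m; "gripper_width": finger opening in m; "grasp_force": force on a finger pad.
Only numpy, scipy, OpenCV 4.12 (cv2) and the standard library are available. Lean on these libraries where they do the work, as an engineer would, in place of code of your own. Each camera call takes 0.05 s, during which the arm holds its last target. There are 200 camera calls.

## Task

Take the biscuit picture plate out of its deep bin under the handling axis - lift its upper edge and tilt it out without hitting the axis above - and stand it upright in the green clevis foot, hole end down, lowered right to the bottom of the slot. Then push the lock pin fully home through both cheeks and the plate, collar against the cheek. Set things down rather than dropping them, and leave the other plate, the emergency-stop box, the regulator and the cylinder where they are.

Things in the scene. Friction and masses are not known exactly. Their poses are not given: they have to be found in the camera images.
- plate_mid (a point): Centre of the loose aluminium plate with the round brown biscuit picture (on its own +x face): 7 thick (own x) x 100 wide (own y) x 130 high (own z), about 0.24 kg. A 16 mm hole through its thickness lies mid-width, 38 above the lower edge (27 below this centre). At the start own z leans about 40 degrees from vertical towards the robot and own x looks up and back.
- plate: The biscuit plate, origin mid-way along its lower edge, axes as plate_mid. At the start the lower edge lies on the bin floor at the back wall and the upper edge rests inside the front wall, behind the thumb notch, about 11 below the rim; 6 play at each side. It cannot slide out along its own plane until the upper edge is lifted over the rim.
- bin_a: Fixed blue bin holding the biscuit plate, in the left or right place under the axis. Origin: centre of its underside; own x points to its back, away from the robot. Inside 90 (x) x 112 (y); walls and floor 3 thick; 118 high. The front wall (inner face at x = -45) has a thumb notch 70 wide at mid-width, from the rim down to 42 above the table.
- bin_b: The other fixed bin, same shape, size and colour and frame as bin_a; it holds the other plate.
- spare_mid (a point): Centre of the other plate (picture: dark slice of cake), same size and stance, in bin_b. Bystander: leave it.
- axis: Fixed handling axis. Origin on the table, own y along it. A 40 x 40 beam above both bins: underside 195, top 235 above the table, own x from -2 (front) to 38, y from -210 to 210. The bins' origins lie within 10 of own x = 0: the beam covers their middle and back, the front 40 of the opening is free. Posts 40 x 40 at x = 18, y = +-170, feet 100 x 60. A carriage with suction cup hangs behind it.
- foot: Fixed green clevis foot; origin: centre of the underside of its steel base 90 x 140 x 12. Cheeks 8 thick (inner faces x = +-5.5, outer +-13.5), 120 wide along own y, tops 70 above the table, flared lips up to 83 reaching x = +-18. Slot 11 wide (x), 106 long (y), closed at the ends, floor 12 above the table. 14 mm holes, ringed in steel, through both cheeks along own x.
- foot_hole (a point): Middle of the foot's cross hole: x = y = 0, 50 above the table; its axis is the foot's own x, pointing roughly away from the robot.
- foot_slot (a point): Middle of the slot's floor, 12 above the table, axes as the foot. The seated plate stands on it upright, width along own y, centre 65 above this point, top edge 130 above it; either face may look to the robot.
- pin_grip (a point): Centre of the lock pin's red grip, a block 26 long (own x) x 16 wide (y) x 22 high (z). Along own +x: neck 8 in diameter, collar 17 in diameter from 26 to 29 ahead of this point, then a steel shaft 10 in diameter, 54 long, tapered over its last 6; tip 83 ahead. 0.05 kg. Fully home, the collar touches a cheek and this point is 42.5 from the foot's middle.
- pin_tip (a point): Tip of the lock pin's shaft, 83 ahead of the middle of the grip along own x.
- pin: The lock pin, origin and axes as pin_grip. At the start it lies level in its rest, axis 50 above the table, grip towards the robot and overhanging freely.
- rest: Fixed black rest block (44 x 38, top 55 above the table) on a base 80 x 60 x 8; groove 12 wide along own x, floor 45 above the table, in which the pin's shaft lies; raise the pin 15 to clear it. Origin: centre of the underside; the pin's grip centre lies at own x = -55.
- estop: Bystander: loose yellow box 70 x 70 x 55 with a red mushroom button, 81 high; origin at the centre of its underside.
- regulator: Bystander: loose upright air filter regulator, 50 x 50, 161 high; origin at the centre of its underside.
- cylinder: Bystander: loose small pneumatic cylinder lying along its own x, 160 x 30 x 30; origin under its middle.

How it is judged:
On the way, in this order (a step that is already met when the one before it is completed fails the run):
1. the biscuit plate has been tilted out of its bin, its lower edge above the rim or clear in front ((z of plate_mid in the frame of bin_a above 0.18 m or (x of plate_mid in the frame of bin_a below -0.11 m and z of plate_mid in the frame of bin_a above 0.05 m))), for 0.1 s.
2. the plate stands upright in the foot, down on the slot's floor (x of plate_mid in the frame of foot between -0.006 and 0.006 m and y of plate_mid in the frame of foot between -0.005 and 0.005 m and z of plate_mid in the frame of foot between 0.072 and 0.081 m and angle between plate_mid's own z axis and vertical below 0.12 rad), for 0.2 s.
3. the lock pin is fully home through both cheeks and the plate (all of step 2 and y of pin_grip in the frame of foot between -0.008 and 0.008 m and y of pin_tip in the frame of foot between -0.006 and 0.006 m and z of pin_tip in the frame of foot between 0.044 and 0.056 m and ((x of pin_tip in the frame of foot above 0.035 m and x of pin_grip in the frame of foot below -0.033 m) or (x of pin_tip in the frame of foot below -0.035 m and x of pin_grip in the frame of foot above 0.033 m))), for 0.2 s.
At the end, for the whole second after the job is handed in: The biscuit plate stands upright (within 7 degrees) on the floor of the foot's slot (within 4 mm), centred within 5 mm; the lock pin is through both cheeks and the plate, from either side, its collar within 6 mm of the near cheek; both are released and at rest (all of step 3 and linear speed of each of plate, pin below 0.02 m/s and contact force between the fingers and plate below 0.1 N and contact force between the fingers and pin below 0.1 N); the robot touches nothing.
It fails at once if the handling axis is struck (more than 8 N) (contact force between axis and anything else above 8 N).
It fails at once if the other plate is shifted by more than 15 mm (distance of spare_mid from where it was at the start of the episode above 0.015 m).
It fails at once if a bystander is pushed more than 20 mm or tipped (distance of any of estop, regulator, cylinder from where it was at the start of the episode above 0.02 m or angle between any of estop, regulator's own z axis and vertical above 0.35 rad).
It fails at once if the plate or the pin is dropped (falls freely faster than 0.6 m/s) ((linear speed of plate above 0.6 m/s and contact force between anything else and plate below 0.05 N) or (linear speed of pin above 0.6 m/s and contact force between anything else and pin below 0.05 N)).
It also fails if it takes over 72 s, if anything falls off the work surface, if the arm or the gripper's body presses on something with over 40 N, if the wrist force passes 120 N, or if a joint passes its speed limit or range.

## Working session

There is one attempt and no reset: what is moved stays moved. The work goes in short steps, each a Python script; the robot and the scene stay as the last script left them, time stands still between calls to the robot, and variables do not carry over. Pictures are saved under pics/ and viewed, at most 10 in all, crops included, and the job is handed in when it is done.

```bash
ls; mkdir -p pics; python3 - <<'E'
from station import *
import cv2,numpy as np
for c in("side","top"):
    p,d=viewer.read_camera(c); cv2.imwrite(f"pics/{c}0.png",p[:,:,::-1]); np.savez(f"{c}0.npz",p=p,d=d)
    i=viewer.camera_info(c); print(c,i)
    for n in["plate_mid","bin_a","bin_b","spare_mid","axis","foot","foot_hole","foot_slot","pin_grip","pin_tip","rest","estop","regulator","cylinder"]:
        print(n,[(round(float(r["score"]),2),np.round(r["at"],3).tolist()) for r in tip_of(c,n)[:3]])
print(env.sense()["t"])
E
```

```text
pics
side {'intrinsics': array([[402.14549848,   0.        , 322.98341932],
       [  0.        , 402.14549848, 197.29637976],
       [  0.        ,   0.        ,   1.        ]]), 'eye': array([ 0.18960915, -0.58413476,  0.6695932 ]), 'rotation': array([[ 0.73910002,  0.4604769 , -0.491622  ],
       [-0.6735476 ,  0.4964986 , -0.54756074],
       [-0.00804944,  0.73583298,  0.67711523]])}
plate_mid [(0.52, [0.621, 0.326, 0.057]), (0.16, [0.583, -0.119, 0.047])]
bin_a [(0.97, [0.624, 0.323, -0.002]), (0.72, [0.643, 0.17, 0.0]), (0.34, [0.64, 0.169, 0.056])]
bin_b [(0.97, [0.624, 0.323, -0.002]), (0.72, [0.643, 0.17, 0.0]), (0.34, [0.64, 0.169, 0.056])]
spare_mid [(0.44, [0.641, 0.17, 0.059])]
axis []
foot [(0.61, [0.586, -0.119, 0.048]), (0.6, [0.604, -0.29, 0.002]), (0.31, [0.663, -0.104, 0.048])]
foot_hole [(0.64, [0.597, -0.292, 0.049])]
foot_slot [(0.63, [0.603, -0.293, 0.014])]
pin_grip [(0.59, [0.583, -0.118, 0.047])]
pin_tip [(0.59, [0.664, -0.108, 0.051]), (0.25, [0.768, -0.027, 0.002])]
rest [(0.88, [0.641, -0.11, 0.002])]
estop [(0.93, [0.538, -0.48, -0.003]), (0.49, [0.599
[... 520 characters left out ...]
01]])}
plate_mid [(0.57, [0.62, 0.327, 0.053])]
bin_a [(0.71, [0.64, 0.166, 0.0]), (0.61, [0.622, 0.325, -0.001])]
bin_b [(0.71, [0.64, 0.166, 0.0]), (0.61, [0.622, 0.325, -0.001])]
spare_mid []
axis []
foot [(0.93, [0.601, -0.292, -0.002])]
foot_hole [(0.98, [0.601, -0.291, 0.044])]
foot_slot [(0.9, [0.601, -0.294, 0.01])]
pin_grip [(0.49, [0.578, -0.118, 0.049])]
pin_tip [(0.66, [0.658, -0.107, 0.05]), (0.37, [0.6, -0.292, -0.003])]
rest [(0.7, [0.639, -0.108, -0.004]), (0.3, [0.658, -0.107, 0.052])]
estop [(0.55, [0.538, -0.48, -0.001])]
regulator [(0.58, [0.768, -0.03, -0.002]), (0.41, [0.643, 0.169, -0.002])]
cylinder [(0.69, [0.732, -0.267, -0.001]), (0.59, [0.623, 0.328, -0.004])]
1.5
```

View pics/side0.png

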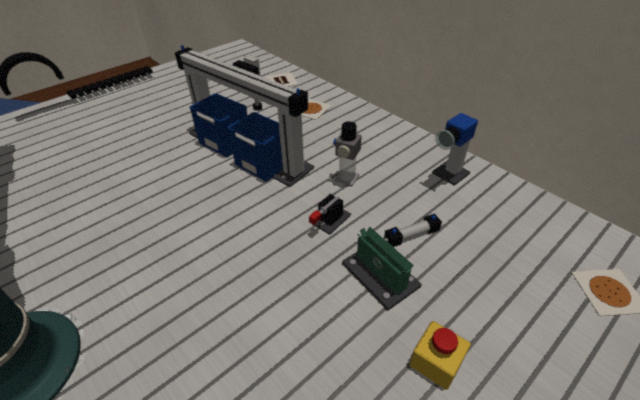

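View pics/top0.png

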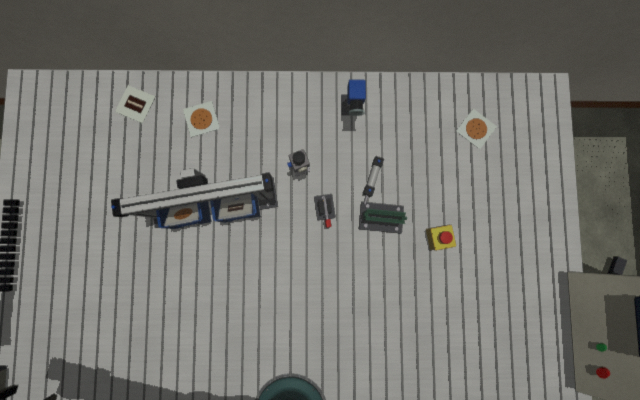

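Side view: the left blue bin sits near (218,122) and the right one near (258,145), with the beam above them; the red pin grip is at (316,216) and the foot at (383,262). Top view: the biscuit plate is at (182,214) in the left bin, cake at (235,207), so bin_a is the left one. Next come the yaws and the beam clearance from depth.

```bash
cat > h.py <<'E'
from station import *
import numpy as np, cv2
def cloud(c,p=None,d=None):
    if d is None: p,d=viewer.read_camera(c)
    i=viewer.camera_info(c); K=i["intrinsics"]; v,u=np.mgrid[0:400,0:640]
    P=np.stack([(u-K[0,2])/K[0,0]*d,-(v-K[1,2])/K[1,1]*d,-d],-1)@i["rotation"].T+i["eye"]
    P[d==0]=np.nan; return p,P
def rect(Q):
    (c,s,a)=cv2.minAreaRect((Q[:,:2]*1000).astype(np.float32)); return np.round(c,1),np.round(s,1),round(a,1)
E
python3 - <<'E'
from h import *
for c in("top","side"):
    f=np.load(c+"0.npz"); p,P=cloud(c,f["p"],f["d"]); x,y,z=P[...,0],P[...,1],P[...,2]
    def rep(n,m):
        Q=P[m]; print(c,n,len(Q), (rect(Q),np.round(np.median(Q[:,2]),4)) if len(Q)>5 else "")
    r,g,b=[p[...,k].astype(int) for k in range(3)]
    beam=(z>.222)&(z<.245)&(y>.03)&(y<.5)&(x>.5)&(x<.8); rep("beam",beam)
    if beam.sum()>50:
        for y0 in np.arange(.06,.46,.04):
            s=beam&(abs(y-y0)<.01); 
            if s.sum(): print(round(y0,2),np.round(np.percentile(x[s],[2,98]),4),end=";")
        print()
    blue=(b>r+30)&(b>g+15)
    for n,a,e in(("A",.25,.40),("B",.09,.245)):
        rep("rim"+n,blue&(z>.108)&(z<.128)&(y>a)&(y<e)&(x<.7))
    rep("footgreen",(g>r+10)&(z>.06)&(z<.095)&(abs(y+.29)<.1)&(abs(x-.6)<.08))
    rep("footbase",(z>.008)&(z<.02)&(abs(y+.29)<.1)&(abs(x-.6)<.09))
    rep("red",(r>g+50)&(r>b+50)&(abs(y+.118)<.04)&(abs(x-.583)<.05)&(z>.02))
    rep("shaft",(abs(y+.11)<.03)&(x>.60)&(x<.69)&(z>.047)&(z<.062))
    rep("restbase",(z>.004)&(z<.014)&(abs(y+.11)<.06)&(abs(x-.64)<.07))
    # plate upper visible
    m=(y>.28)&(y<.37)&(x>.57)&(x<.62)&(z>.05)&(z<.115)&~blue; rep("plate",m)
    Q=P[m]
    if len(Q)>20:
        Q0=Q-Q.mean(0); n=np.linalg.svd(Q0)[2][2]; print(Q.mean(0),n)
for c,box in(("top",(100,160,290,260)),("side",(170,30,450,310))):
    f=np.load(c+"0.npz")["p"][:,:,::-1]; x0,y0,x1,y1=box
    k=4 if c=="top" else 2; cv2.imwrite(f"pics/{c}crop.png",cv2.resize(f[y0:y1,x0:x1],None,fx=k,fy=k,interpolation=2))
E
```

```text
top beam 2817 ((array([673.6, 251.5]), array([ 87.1, 420.2]), 9.9), np.float64(0.2348))
0.06 [0.665  0.7084];0.1 [0.6587 0.6981];0.14 [0.651  0.6928];0.18 [0.6448 0.6848];0.22 [0.6378 0.7006];0.26 [0.6318 0.6967];0.3 [0.6241 0.6636];0.34 [0.6168 0.6559];0.38 [0.6108 0.6501];0.42 [0.603  0.6426];
top rimA 75 ((array([594.9, 319. ]), array([ 34.2, 129.9]), 9.2), np.float64(0.117))
top rimB 91 ((array([617.7, 161.8]), array([ 41.6, 129.8]), 10.1), np.float64(0.1173))
top footgreen 339 ((array([ 603.4, -292.1]), array([126.6,  35.3]), 83.7), np.float64(0.0768))
top footbase 773 ((array([ 617.7, -293.5]), array([139.5, 118.8]), 84.1), np.float64(0.0118))
top red 37 ((array([ 583.6, -117.9]), array([12.6, 21.7]), 89.7), np.float64(0.0601))
top shaft 183 ((array([ 632. , -109.2]), array([64.1, 37.4]), 7.9), np.float64(0.0542))
top restbase 241 ((array([ 642.2, -115.4]), array([134.9, 111.5]), 4.8), np.float64(0.0072))
top plate 377 ((array([595.5, 325.1]), array([50. , 89.3]), 0.8), np.float64(0.091))
[0.59811383 0.32819678 0.08840672] [0.69814309 0.18284485 0.69221672]
side beam 2178 ((arr
[... 372 characters left out ...]
 rimB 289 ((array([642.4, 165.4]), array([ 98.8, 133.4]), 8.9), np.float64(0.1166))
side footgreen 1108 ((array([ 602., -294.]), array([129.5,  36.7]), 83.9), np.float64(0.0736))
side footbase 1408 ((array([ 619.5, -296.2]), array([140.5, 129. ]), 83.1), np.float64(0.0131))
side red 87 ((array([ 593.1, -115. ]), array([52. , 16.9]), 26.8), np.float64(0.0608))
side shaft 328 ((array([ 631.2, -110.4]), array([63.1, 39.3]), 7.6), np.float64(0.0554))
side restbase 312 ((array([ 635. , -112.6]), array([86.5, 99.7]), 67.4), np.float64(0.0088))
side plate 87 ((array([582. , 329.4]), array([86.9, 43.1]), 67.1), np.float64(0.1031))
[0.58315945 0.32992933 0.09566459] [0.85675144 0.21097766 0.4706011 ]
```

View pics/topcrop.png

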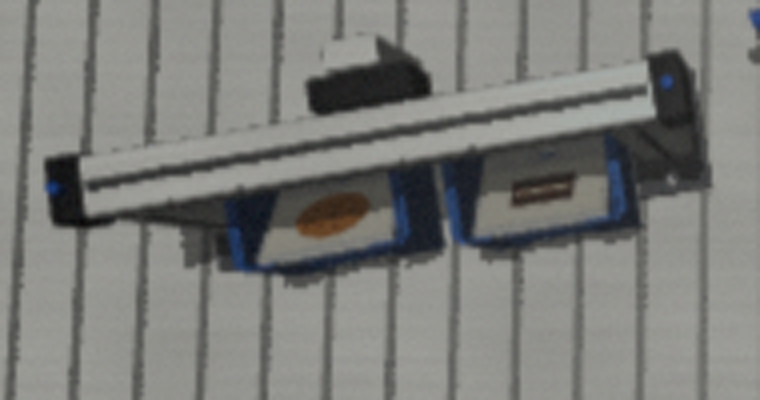

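bin_a has yaw of about 9.9° with the plate centre at (0.622, 0.325). The beam front lies about 4 mm in front of the bin centre, which leaves roughly 12 mm of body clearance for a shallow pinch along the plate. I'll approach and grasp.

```bash
cat >> h.py <<'E'
yb=np.radians(9.9); bx=np.array([np.cos(yb),np.sin(yb),0]); up=np.array([0,0,1.])
C=np.array([.622,.325,0])
def tool(yaw,lean,s):   # tool leaning back to the robot by lean, closing dir in the x-z plane of yaw
    b=np.array([np.cos(yaw),np.sin(yaw),0]); z=np.sin(lean)*b-np.cos(lean)*up
    y=s*(np.cos(lean)*b+np.sin(lean)*up); return np.stack([np.cross(y,z),y,z],1)
def st(n=""):
    s=env.sense(); print(n,"t",round(s["t"],2),"p",np.round(s["ee_pos"],4),"F",np.round(s["wrist_force"],1),"w",round(s["gripper_width"],4),"g",round(s["grasp_force"],1),flush=True); return s
E
python3 - <<'E'
from h import *
L=np.radians(41.5); pz=np.array([-np.sin(np.radians(40))*bx[0],-np.sin(np.radians(40))*bx[1],np.cos(np.radians(40))])
E=C-.0413*bx+.1048*up
best=None
yf=np.radians(-6.1)
for s in(1,-1):
    R=tool(yb,L,s); z=R[:,2]; g=E-.014*pz  # TCP 14 mm over the edge
    qs=[solver.inverse_kinematics(g-.10*z,R),solver.inverse_kinematics(g,R),solver.inverse_kinematics(g+.022*up-.16*z,R),solver.inverse_kinematics(np.array([.602,-.2925,.13]),tool(yf,0,s))]
    print(s,[None if q is None else np.round(q,2) for q in qs])
    if all(q is not None for q in qs) and (best is None or abs(qs[3][6])<abs(best[1])): best=(s,qs[3][6],g,R,z)
s,_,g,R,z=best; print("use",s)
np.savez("g.npz",s=s,g=g,R=R)
# via above-front, then in along the plate
env.reach(g-.16*z,R); st("pre"); env.movel(g-.03*z,rate=.12); st(); env.movel(g,rate=.05); st("at")
p,_=viewer.read_camera("side"); cv2.imwrite("pics/s1.png",cv2.resize(p[20:220,140:400,::-1],None,fx=3,fy=3,interpolation=2)[:600])
E
```

```text
1 [array([ 0.25,  0.74, -1.32,  2.21,  1.78,  1.06, -1.94]), array([ 0.14,  0.88, -1.11,  2.11,  1.96,  1.02, -1.99]), array([-1.04,  0.09,  0.19,  2.29,  1.22,  0.44, -1.74]), array([-0.17,  0.73,  0.87,  1.66, -0.63,  1.05,  0.79])]
-1 [array([-0.94,  0.28,  0.16,  2.27,  1.63,  0.36,  1.  ]), array([-0.92,  0.51,  0.24,  2.18,  2.14,  0.3 ,  0.49]), array([-0.94,  0.09,  0.08,  2.29,  1.23,  0.45,  1.4 ]), array([-0.36,  1.03,  1.34,  1.67, -1.04,  1.32, -2.07])]
use 1
pre t 3.2 p [0.4859 0.3021 0.2143] F [-0.4  0.4  1.1] w 0.0917 g 0.0
 t 4.43 p [0.5704 0.3162 0.1168] F [0.5 0.4 0.1] w 0.0921 g 0.0
at t 5.18 p [0.5901 0.3194 0.0941] F [ 0.4 -0.1 -0.8] w 0.092 g 0.0
```

View pics/s1.png

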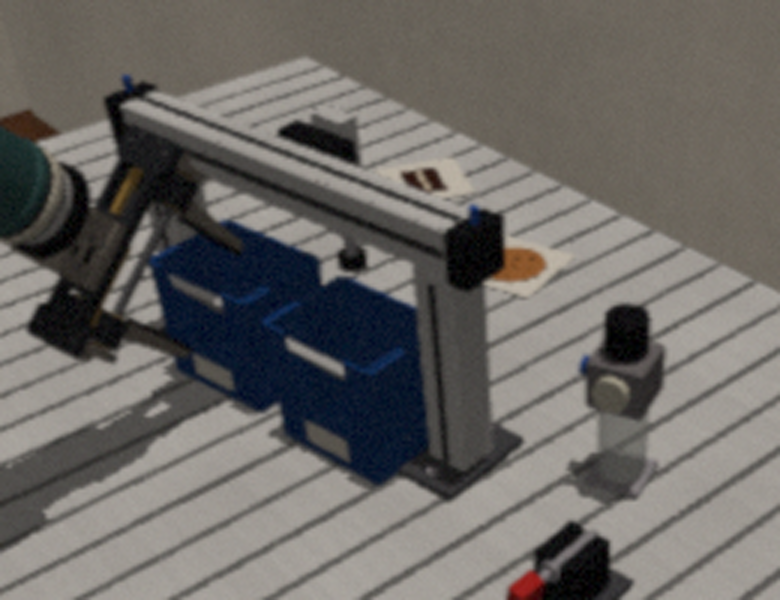

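The picture shows the fingers straddling the plate's upper edge: lower finger at the notch (185,345), upper finger over the bin (235,240), and the body just in front of the beam (150,160) without contact. I'll grasp, lift straight up, then draw it out along its plane.

```bash
python3 - <<'E'
from h import *
d=np.load("g.npz"); g,R=d["g"],d["R"]
effector.grasp(20); s=st("grasp")
if s["gripper_width"]<.004 or s["gripper_width"]>.012: raise SystemExit("width")
p=s["ee_pos"].copy() if hasattr(s["ee_pos"],"copy") else np.array(s["ee_pos"])
env.movel(p+.012*up,rate=.04); st("up")
env.movel(p+.024*up-.002*bx,rate=.04); st("up2")
effector.grasp(45)
pz=np.array([-.643*bx[0],-.643*bx[1],.766])
q=p+.024*up-.002*bx
env.movel(q+.06*pz,rate=.1); st(); env.movel(q+.16*pz,rate=.12); st("out")
p,_=viewer.read_camera("side"); cv2.imwrite("pics/s2.png",p[:,:,::-1])
for c in("side",):
    print([(round(float(r["score"]),2),np.round(r["at"],3).tolist()) for r in tip_of(c,"plate_mid")[:3]])
E
```

```text
grasp t 6.47 p [0.5905 0.3194 0.0942] F [2.  0.5 0.3] w 0.0072 g 20.0
up t 6.93 p [0.5905 0.3194 0.1063] F [ 2.5  0.2 -1.2] w 0.007 g 20.0
up2 t 7.38 p [0.5877 0.3193 0.1176] F [ 0.8 -0.3 -2.6] w 0.0065 g 20.0
 t 8.35 p [0.5506 0.3126 0.1642] F [-0.9 -1.4 -2.5] w 0.0061 g 45.0
out t 9.33 p [0.4875 0.3009 0.2402] F [-0.9  0.9 -3.5] w 0.0064 g 45.0
[(0.82, [0.517, 0.309, 0.202])]
```

View pics/s2.png

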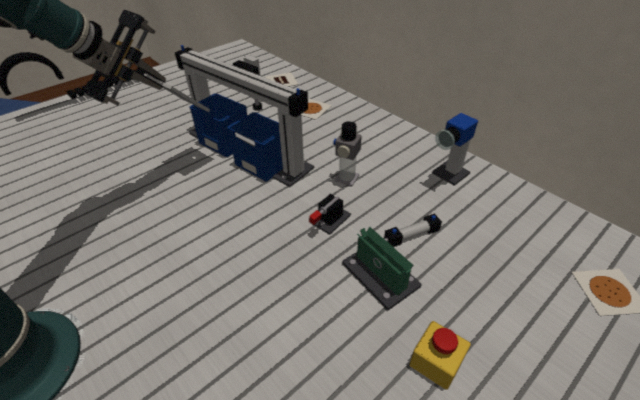

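The plate is out and held at (190,100), clear in front of its bin. Next I'll turn it upright, carry it high to the foot and look at it in the hand.

```bash
python3 - <<'E'
from h import *
s=int(np.load("g.npz")["s"]); yf=np.radians(-6.1)
env.movel([.46,.27,.34],tool(np.radians(8),np.radians(20),s),rate=.15); st()
for P,yaw in(([.48,.12,.38],4),([.52,-.12,.37],-2),([.602,-.2925,.33],-6.1)):
    R=tool(np.radians(yaw),0,s); q=solver.inverse_kinematics(np.array(P),R); print(None if q is None else np.round(q,2),flush=True)
    try: env.movel(P,R,rate=.18)
    except env.PlanningError as e: print(e); env.reach(P,R)
    st()
env.movel([.602,-.2925,.25],rate=.1); env.pause(.2); st()
for c in("side","top"):
    p,P=cloud(c); np.savez(c+"3.npz",p=p,P=P); cv2.imwrite(f"pics/{c}3.png",p[:,:,::-1])
    for n in("plate_mid","plate","foot_hole","foot_slot","foot"): print(c,n,[(round(float(r["score"]),2),np.round(r["at"],3).tolist()) for r in tip_of(c,n)[:2]])
E
```

```text
t 11.01 p [0.4596 0.2699 0.3394] F [-0.2  0.3 -4.6] w 0.006 g 45.0
[-0.93  0.05  0.65  1.78 -0.03  1.32 -0.2 ]
 t 12.03 p [0.4795 0.1211 0.3796] F [ 0.5  0.5 -2.5] w 0.0065 g 45.0
[-0.63  0.17  0.92  1.73 -0.14  1.31  0.28]
 t 13.53 p [ 0.52   -0.119   0.3699] F [ 0.1 -0.5 -2.7] w 0.0063 g 45.0
[-0.23  0.55  0.98  1.46 -0.46  1.38  0.66]
 t 14.76 p [ 0.6022 -0.2915  0.3302] F [ 0.   0.1 -2.6] w 0.0065 g 45.0
 t 15.91 p [ 0.6023 -0.2927  0.2507] F [-0.2 -0.  -2.7] w 0.0066 g 45.0
side plate_mid [(0.66, [0.598, -0.294, 0.2])]
side plate [(0.67, [0.6, -0.291, 0.135])]
side foot_hole [(0.81, [0.599, -0.295, 0.045]), (0.67, [0.64, -0.111, 0.0])]
side foot_slot [(0.84, [0.603, -0.292, 0.012]), (0.27, [0.641, 0.168, 0.055])]
side foot [(0.92, [0.604, -0.291, 0.0]), (0.17, [0.537, -0.476, -0.003])]
top plate_mid [(0.54, [0.599, -0.291, 0.198])]
top plate [(0.68, [0.602, -0.291, 0.128])]
top foot_hole [(0.78, [0.602, -0.293, 0.047]), (0.43, [0.659, -0.105, 0.048])]
top foot_slot [(0.72, [0.602, -0.292, 0.011])]
top foot [(0.64, [0.599, -0.295, -0.001]), (0.2, [0.602, -0.289, 0.131])]
```

```bash
python3 - <<'E'
import cv2
a=cv2.imread("pics/side3.png")
cv2.imwrite("pics/side3c.png",cv2.resize(a[100:320,280:500],None,fx=2.7,fy=2.7,interpolation=2))
E
```

```text
(no output)
```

View pics/side3c.png

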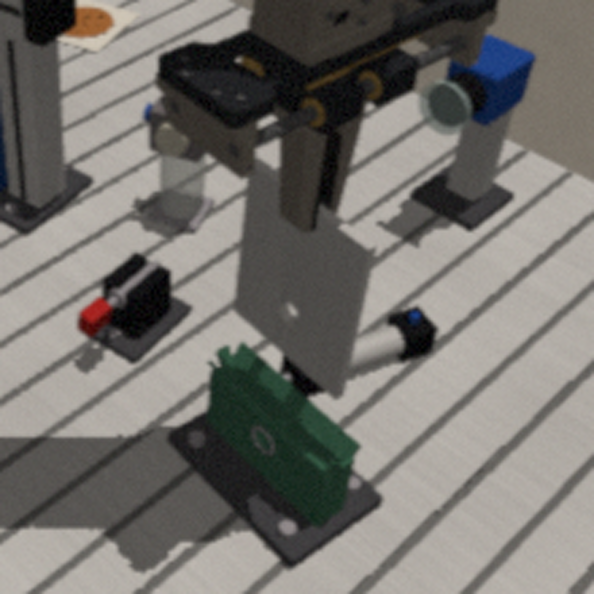

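The plate hangs upright over the foot, hole at about (290,310) and the foot's ring at (263,440), with the finger 19 mm into the edge area. I'll compare plate and foot within the same side cloud so the calibration bias cancels.

```bash
python3 - <<'E'
from h import *
yf=np.radians(-6.1)
A=np.array([[np.cos(yf),np.sin(yf)],[-np.sin(yf),np.cos(yf)]])
for c in("side","top"):
    f=np.load(c+"3.npz"); p,P=f["p"].astype(int),f["P"]; r,g,b=p[...,0],p[...,1],p[...,2]
    xy=(P[...,:2]-[.602,-.2925])@A.T; X,Y,Z=xy[...,0]*1e3,xy[...,1]*1e3,P[...,2]*1e3
    def rep(n,m): print(c,n,m.sum(),"X",np.round(np.nanpercentile(X[m],[2,50,98]),1),"Y",np.round(np.nanpercentile(Y[m],[2,50,98]),1),"Z",np.round(np.nanpercentile(Z[m],[2,50,98]),1)) if m.sum()>5 else print(c,n,m.sum())
    pl=(abs(X)<20)&(abs(Y)<65)&(Z>122)&(Z<225); rep("plate",pl)
    if pl.sum()>50 and c=="side":
        for z0 in(130,160,190,215):
            s=pl&(abs(Z-z0)<4); 
            if s.sum()>9:
                print(z0,"slope dX/dY",np.round(np.polyfit(Y[s],X[s],1),3),"Yr",np.round([Y[s].min(),Y[s].max()],1))
    gr=(g>r+8)&(abs(X)<30)&(abs(Y)<75)
    rep("lips",gr&(Z>74)); ch=gr&(Z<66)&(Z>20)&(X<0); rep("cheek",ch)
    if ch.sum()>50: print(np.round(np.polyfit(Y[ch],X[ch],1),3))
    rep("base",(Z>6)&(Z<18)&(abs(X)<55)&(abs(Y)<80)&(r<120))
    if c=="top":
        l=gr&(Z>70)
        for y0 in(-40,-20,0,20,40):
            s=l&(abs(Y-y0)<8); print(y0,np.round(np.sort(X[s])[[0,-1]],1))
E
```

```text
side plate 1762 X [-4.6 -3.2  1.9] Y [-49.9  -5.4  48. ] Z [136.5 183.1 223.6]
160 slope dX/dY [-0.008 -3.   ] Yr [-50.1  51.4]
190 slope dX/dY [-0.01  -2.904] Yr [-50.5  50.3]
215 slope dX/dY [-0.006 -2.898] Yr [-50.9  48.6]
side lips 2542 X [-29.6 -12.4  15.7] Y [-55.  -31.8  50.3] Z [ 75.5 494.5 531.3]
side cheek 696 X [-14.4 -13.   -3.8] Y [-61.1 -14.6  53.3] Z [21.  42.6 65.1]
[ -0.022 -12.614]
side base 1324 X [-44.9 -25.   39.8] Y [-70.8 -22.4  64.4] Z [ 7.  12.9 17.1]
top plate 68 X [-3.1 -2.6  3.3] Y [-4.8 30.3 51.7] Z [137.  178.1 223.3]
top lips 1975 X [-28.9  -5.8  27.3] Y [-41.9  12.4  65.3] Z [ 79.4 622.3 637.5]
top cheek 7 X [-12.3  -7.2  -1. ] Y [54.6 59.9 60.2] Z [21.6 40.9 65.2]
top base 572 X [-42.3  -5.8  44.3] Y [-34.8  22.   69.4] Z [ 6.6 11.9 17.3]
-40 [-27.8  17.5]
-20 [-29.9  29.3]
0 [-29.8  29.8]
20 [-30.   29.9]
40 [-29.8  27.5]
```

Plate and foot agree within about 1 mm and 1°. I'll lower it, watching the wrist force.

```bash
python3 - <<'E'
from h import *
s0=env.sense(); p=np.array([.6022,-.2931,.25]); R=np.array(s0["tcp_rot"])
env.movel([p[0],p[1],.205],R,rate=.08)
z=.205
while z>.118:
    z-=.004 if z>.142 else .0015
    env.movel([p[0],p[1],z],R,rate=.04); s=env.sense(); F=np.array(s["wrist_force"])
    if z<.142 or abs(F[:2]).max()>4 or F[2]>3: print(round(z,4),np.round(s["ee_pos"],4),np.round(F,1),flush=True)
    if F[2]>6 or abs(F[:2]).max()>10: break
st("end"); 
for c in("side","top"):
    q,P=cloud(c); np.savez(c+"4.npz",p=q,P=P); print([(round(float(r["score"]),2),np.round(r["at"],3).tolist()) for r in tip_of(c,"plate_mid")[:2]])
E
```

```text
0.141 [ 0.602  -0.293   0.1406] [-0.5  0.4 -3.2]
0.1395 [ 0.6021 -0.2931  0.1395] [ 0.  -0.  -2.7]
0.138 [ 0.6022 -0.293   0.1379] [-0.4 -0.4 -2.9]
0.1365 [ 0.6022 -0.293   0.1364] [-0.2  0.4 -3.4]
0.135 [ 0.6021 -0.293   0.1349] [-0.   0.2 -1.3]
0.1335 [ 0.6021 -0.293   0.1334] [ 0.7 -0.2 -2.8]
0.132 [ 0.6021 -0.2931  0.1319] [ 0.9  0.4 -3.3]
0.1305 [ 0.6021 -0.293   0.1304] [-0.3  0.1 -3.7]
0.129 [ 0.6027 -0.293   0.1297] [0.2 1.2 3.2]
0.1275 [ 0.6036 -0.2928  0.1295] [-0.9  3.   8.7]
end t 23.48 p [ 0.6036 -0.2928  0.1295] F [-0.9  3.   8.7] w 0.0065 g 45.1
[(0.85, [0.6, -0.288, 0.079]), (0.38, [0.597, -0.296, 0.05])]
[(0.63, [0.599, -0.292, 0.076]), (0.56, [0.623, 0.322, -0.004])]
```

The plate bottomed at TCP z ≈ 0.1297, as expected, with plate_mid z ≈ 0.077. I'll release it, check, and fetch the pin.

```bash
cat >> h.py <<'E'
def ptool(yaw,lean,s):
    b=np.array([np.cos(yaw),np.sin(yaw),0]); z=np.sin(lean)*b-np.cos(lean)*up
    y=s*np.array([-np.sin(yaw),np.cos(yaw),0]); return np.stack([np.cross(y,z),y,z],1)
yf=np.radians(-5.8); yp=np.radians(7.7); LP=np.radians(35)
E
python3 - <<'E'
from h import *
env.movel([.6022,-.2930,.1295],rate=.04); st("relax")
effector.release(); st("open")
env.movel([.600,-.293,.20],rate=.12); env.movel([.57,-.25,.30],rate=.2); st("clear")
G=np.array([.5825,-.1175,.05]); pb=np.array([np.cos(yp),np.sin(yp),0])
best=None
for s in(1,-1):
    R=ptool(yp,LP,s); z=R[:,2]; T=G+.019*z-.003*pb
    Rf=ptool(yf,LP,s)
    qs=[solver.inverse_kinematics(x,r) for x,r in((T-.1*z,R),(T,R),([.50,-.29,.06],Rf),([.57,-.29,.035],Rf))]
    print(s,[None if q is None else np.round(q,2) for q in qs])
    c=99 if any(q is None for q in qs) else max(abs(qs[0]-np.array(env.sense()["joint_positions"])))
    if best is None or c<best[0]: best=(c,s,T,R)
_,s,T,R=best; print("use",s); np.savez("pin.npz",s=s,T=T,R=R)
env.reach(T-.10*R[:,2],R); st("pre")
for c in("side","top"):
    q,P=cloud(c); np.savez(c+"5.npz",p=q,P=P)
    if c=="side": cv2.imwrite("pics/s5.png",cv2.resize(q[130:330,250:510,::-1],None,fx=3,fy=3,interpolation=2))
    for n in("plate_mid","pin_grip","pin_tip"): print(c,n,[(round(float(r["score"]),2),np.round(r["at"],3).tolist()) for r in tip_of(c,n)[:2]])
E
```

```text
relax t 23.93 p [ 0.6024 -0.2929  0.1296] F [0.6 1.4 2.7] w 0.0065 g 45.0
open t 25.23 p [ 0.6022 -0.293   0.1295] F [-0.3  0.   0.3] w 0.0921 g 0.0
clear t 26.68 p [ 0.5697 -0.2497  0.2989] F [ 0.9 -0.2  0.3] w 0.092 g 0.0
1 [array([ 1.23,  0.56, -1.06,  2.3 ,  1.75,  0.19,  0.39]), array([ 1.26,  1.21, -1.34,  2.21,  1.98,  0.78,  0.5 ]), array([ 1.65,  1.09, -1.33,  2.24,  1.85,  0.64,  0.64]), array([ 1.51,  1.23, -1.34,  2.11,  1.9 ,  0.76,  0.64])]
-1 [array([ 1.38,  0.78, -1.31,  2.3 ,  1.69,  0.45, -2.59]), array([ 0.82,  0.67, -0.66,  2.23,  2.67,  0.22,  2.58]), array([ 1.65,  1.09, -1.33,  2.24,  1.85,  0.64, -2.5 ]), array([ 1.08,  0.7 , -0.65,  2.13,  2.52,  0.15,  2.78])]
use 1
pre t 28.51 p [ 0.5336 -0.1249  0.116 ] F [-0.  -0.2  0.5] w 0.0918 g 0.0
side plate_mid [(0.59, [0.601, -0.289, 0.078]), (0.33, [0.582, -0.12, 0.047])]
side pin_grip [(0.63, [0.641, 0.168, 0.055]), (0.61, [0.581, -0.119, 0.046])]
side pin_tip [(0.61, [0.668, -0.109, 0.051])]
top plate_mid [(0.2, [0.66, -0.107, 0.051])]
top pin_grip [(0.54, [0.58, -0.119, 0.047]), (0.5, [0.624, 0.324, -0.001])]
top pin_tip [(0.59, [0.663, -0.106, 0.05])]
```

View pics/s5.png

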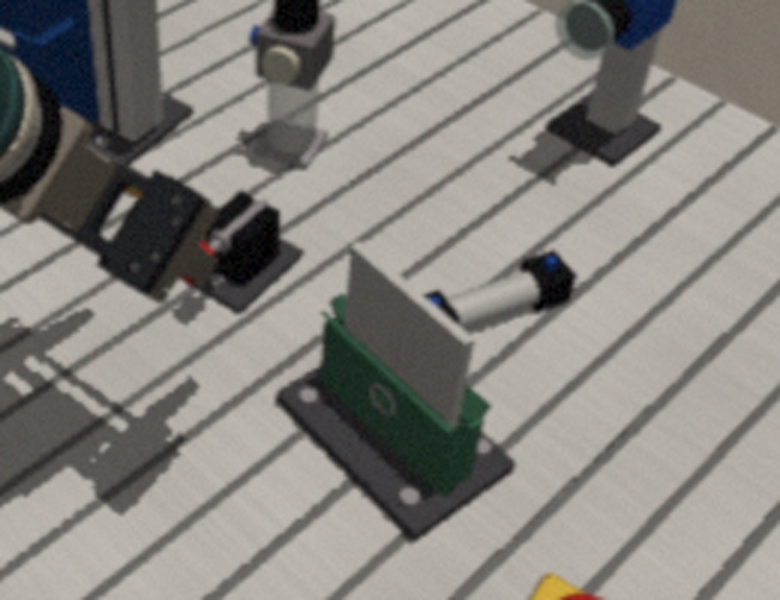

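The plate stands seated in the foot (405,330), ring at (382,400), and the open gripper is lined up behind the red grip (200,260). I'll grasp the pin, lift it and carry it to a standoff in front of the foot hole.

```bash
python3 - <<'E'
from h import *
d=np.load("pin.npz"); R=d["R"]; s=int(d["s"]); z=R[:,2]; pb=np.array([np.cos(yp),np.sin(yp),0])
G=np.array([.5815,-.1183,.05]); T=G+.019*z-.003*pb
env.movel(T-.02*z,rate=.12); env.movel(T,rate=.05); st("at")
effector.grasp(40); a=st("grasp")
if not .012<a["gripper_width"]<.02: raise SystemExit("width?")
p=np.array(a["ee_pos"])
env.movel(p+.03*up,rate=.05); st("lift"); env.movel(p+.06*up-.03*pb,rate=.1)
# standoff: grip centre at foot x=-0.125 (tip 42 before the middle), 50 high
F=np.array([.602,-.2931,0]); fb=np.array([np.cos(yf),np.sin(yf),0]); Rf=ptool(yf,LP,s); zf=Rf[:,2]
S=F-.140*fb+.05*up+.019*zf-.003*fb
env.movel(S+.06*up,Rf,rate=.12); st(); env.movel(S,Rf,rate=.1); env.pause(.2); st("standoff")
np.savez("st.npz",S=S,R=Rf)
for c in("side","top"):
    q,P=cloud(c); np.savez(c+"6.npz",p=q,P=P)
    if c=="side": cv2.imwrite("pics/s6.png",cv2.resize(q[180:330,260:460,::-1],None,fx=4,fy=4,interpolation=2))
    for n in("pin_grip","pin_tip","foot_hole"): print(c,n,[(round(float(r["score"]),2),np.round(r["at"],3).tolist()) for r in tip_of(c,n)[:2]])
E
```

```text
at t 30.27 p [ 0.5893 -0.1168  0.0342] F [0.4 1.  0. ] w 0.0919 g 0.0
grasp t 31.4 p [ 0.5892 -0.1166  0.0345] F [ 0.1  0.9 -0.5] w 0.016 g 40.0
lift t 32.15 p [ 0.5892 -0.1169  0.0644] F [-0.1 -0.1 -0.3] w 0.0157 g 40.0
 t 34.39 p [ 0.4709 -0.279   0.0945] F [-1.1  0.4 -0.4] w 0.0154 g 40.0
standoff t 35.34 p [ 0.4708 -0.2802  0.0352] F [ 0.  -0.7 -0.5] w 0.0156 g 40.0
side pin_grip [(0.68, [0.466, -0.279, 0.047])]
side pin_tip [(0.65, [0.547, -0.29, 0.05])]
side foot_hole [(0.89, [0.601, -0.294, 0.047])]
top pin_grip [(0.54, [0.463, -0.281, 0.051])]
top pin_tip [(0.47, [0.542, -0.287, 0.05])]
top foot_hole [(0.86, [0.601, -0.292, 0.048]), (0.7, [0.639, 0.17, 0.056])]
```

View pics/s6.png

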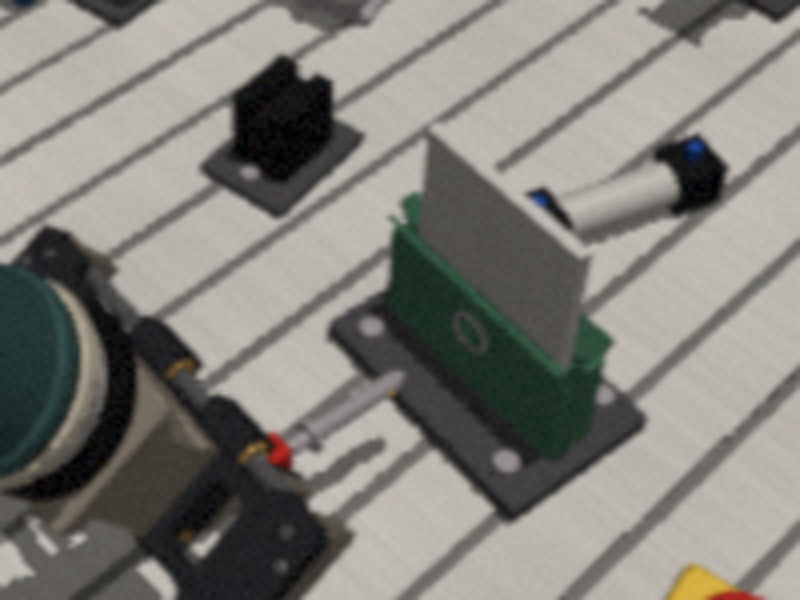

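The pin's line in the image, (315,430) to (400,377), extends straight into the ring at (470,332). I'll check this against the 3D cloud before inserting.

```bash
python3 - <<'E'
from h import *
A=np.array([[np.cos(yf),np.sin(yf)],[-np.sin(yf),np.cos(yf)]])
for c in("side","top"):
    f=np.load(c+"6.npz"); p,P=f["p"].astype(int),f["P"]
    xy=(P[...,:2]-[.602,-.2931])@A.T*1e3; X,Y,Z=xy[...,0],xy[...,1],P[...,2]*1e3
    m=(X>-105)&(X<-58)&(abs(Y)<14)&(Z>30)&(Z<70)
    print(c,m.sum(),"Y(X)",np.round(np.polyfit(X[m],Y[m],1),3),"Z(X)",np.round(np.polyfit(X[m],Z[m],1),3),"medY,Z",np.round([np.median(Y[m]),np.median(Z[m]),np.percentile(Z[m],95)],1),"Ys",np.round(np.percentile(Y[m],[5,95]),1))
    if c=="side":
        ck=(X<-5)&(X>-20)&(abs(Y)<55)&(Z>25)&(Z<65); sat=p.max(-1)-p.min(-1); r=ck&(sat<22)&(abs(Y)<16)&(abs(Z-50)<16)
        ring=np.c_[X[r],Y[r],Z[r]]; print("ring",len(ring),np.round(np.median(ring,0),1),np.round((ring.min(0)+ring.max(0))/2,1)); print("cheek X",np.median(X[ck]))
E
```

```text
side 122 Y(X) [ 0.003 -1.894] Z(X) [-2.0000e-03  5.4994e+01] medY,Z [-2.5 55.6 57.5] Ys [-5.6  2.4]
ring 122 [-13.2  -0.3  46.6] [-10.9  -0.   49.5]
cheek X -13.089700318119316
top 50 Y(X) [-0.002  1.296] Z(X) [-1.4000e-02  5.2752e+01] medY,Z [ 1.3 53.8 58.5] Ys [-3.7  5.3]
```

The pin is level, on axis within about 1 mm. I'll insert it with force monitoring.

```bash
python3 - <<'E'
from h import *
d=np.load("st.npz"); S,R=d["S"]-.0005*up,d["R"]; fb=np.array([np.cos(yf),np.sin(yf),0])
env.movel(S+.040*fb,R,rate=.08); t=.040; f0=np.array(env.sense()["wrist_force"]); 
while t<.104:
    t+=.003 if t<.088 else .0015
    env.movel(S+t*fb,R,rate=.05); s=env.sense(); F=np.array(s["wrist_force"])
    e=np.array(s["ee_pos"])-S
    if t>.088 or abs(F).max()>3: print(round(t,4),"adv",round(float(e@fb),4),np.round(F,1),flush=True)
    if F@fb<-10 or abs(F[1:]).max()>10: break
st("end")
for c in("side","top"):
    viewer.read_camera(c)
    for n in("pin_grip","pin_tip"): print(c,n,[(round(float(r["score"]),2),np.round(r["at"],3).tolist()) for r in tip_of(c,n)[:2]])
E
```

```text
0.088 adv 0.0882 [-0.4  1.  -1.4]
0.0895 adv 0.0896 [-0.6  0.5  0. ]
0.091 adv 0.0911 [-0.9  1.3 -0.7]
0.0925 adv 0.0926 [-0.6 -0.3 -0.3]
0.094 adv 0.0941 [-0.7 -0.3 -0.2]
0.0955 adv 0.0956 [0.1 0.2 0.2]
0.097 adv 0.0971 [-0.1 -0.7 -0.7]
0.0985 adv 0.0974 [-3.8  0.4  0.5]
0.1 adv 0.0975 [-11.9   1.8   5.8]
end t 42.39 p [ 0.5676 -0.2894  0.0326] F [-11.9   1.8   5.8] w 0.0158 g 40.0
side pin_grip [(0.46, [0.562, -0.29, 0.043])]
side pin_tip [(0.57, [0.536, -0.479, -0.006])]
top pin_grip [(0.65, [0.56, -0.291, 0.047])]
top pin_tip []
```

The collar met the cheek at an advance of 97.4 mm, against 97.5 expected, so the pin is home. I'll relax, release, retreat and check.

```bash
python3 - <<'E'
from h import *
d=np.load("st.npz"); S,R=d["S"]-.0005*up,d["R"]; fb=np.array([np.cos(yf),np.sin(yf),0])
env.movel(S+.0975*fb,R,rate=.03); st("relax"); effector.release(); st("open")
p=np.array(env.sense()["ee_pos"]); env.movel(p-.12*R[:,2],R,rate=.12); env.movel(p-.12*R[:,2]-.05*fb+.1*up,R,rate=.2); env.pause(.3); st("away")
for c in("side","top"):
    q,P=cloud(c); np.savez(c+"7.npz",p=q,P=P)
    if c=="side": cv2.imwrite("pics/s7.png",cv2.resize(q[180:330,260:460,::-1],None,fx=4,fy=4,interpolation=2))
    for n in("pin_grip","pin_tip","plate_mid"): print(c,n,[(round(float(r["score"]),2),np.round(r["at"],3).tolist()) for r in tip_of(c,n)[:2]])
E
```

```text
relax t 42.94 p [ 0.5675 -0.2897  0.0339] F [-2.5  1.5  1.4] w 0.0157 g 40.0
open t 44.12 p [ 0.5675 -0.2896  0.0339] F [-0.7  0.2  0.5] w 0.0917 g 0.0
away t 47.08 p [ 0.4494 -0.2774  0.2321] F [-0.5 -0.1 -0. ] w 0.092 g 0.0
side pin_grip [(0.71, [0.561, -0.288, 0.046])]
side pin_tip []
side plate_mid [(0.9, [0.598, -0.29, 0.077])]
top pin_grip [(0.62, [0.56, -0.292, 0.047]), (0.23, [0.625, 0.324, -0.003])]
top pin_tip [(0.5, [0.558, -0.291, 0.047])]
top plate_mid [(0.57, [0.6, -0.29, 0.076])]
```

View pics/s7.png

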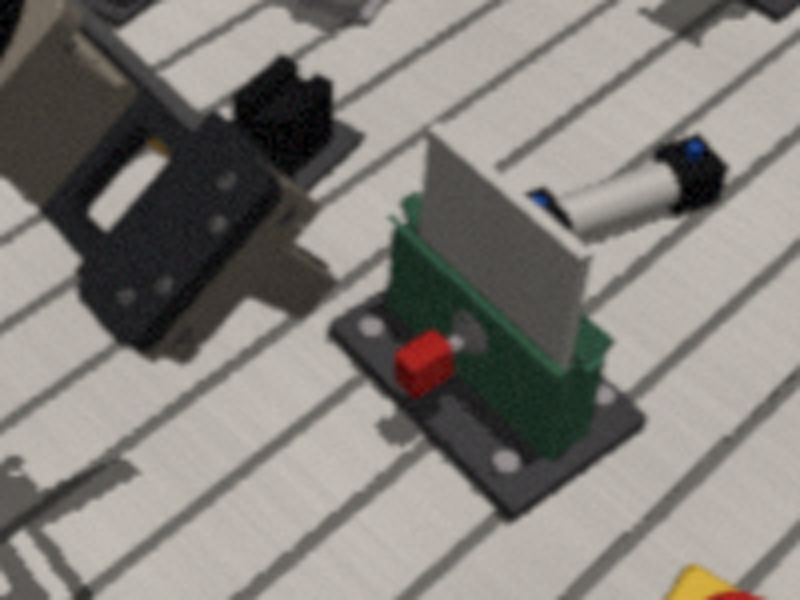

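The collar sits against the cheek at (465,333), the grip at (425,365), the plate is upright and the gripper is clear.

```bash
python3 -c "
from station import *
print(workorder.finish_job())"
```

```text
the job is handed in; nothing more can be done
None
```

I handed the job in at about 47 s on the robot's clock: the biscuit plate stands upright on the slot floor, and the lock pin is through with its collar against the cheek. Both are released and I noticed no contact with the axis or bystanders, but the hand-in call returned no verdict.

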